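# Drive the coin rig's spring pins home with a mallet

## Robot

A 6-joint arm with a two-finger parallel gripper is mounted at the origin on the work surface. World frame = base frame: x ahead of the robot, y to its left, z up, the work surface at z = 0. Lengths are in m, angles in rad, forces in N, time in s.
With the tool pointing down it reaches from about 0.25 to 0.775 m from the base axis. Payload 4 kg.
Tool frame: the origin (TCP) lies midway between the tips of the shut fingers; the grasp point (between the pads) lies 19 mm behind it (grip_point_offset is the distance from the TCP to the grasp point, in m); z points along the fingers, y is the line along which they close (so a half turn about z gives the same grasp; the last joint's range is limited). The gripper opens to 94 mm and grips with 3 to 60 N. Pads are 16 mm wide; open, the fingers measure 119 mm over their backs; the gripper's body (75 mm by 177 mm) begins 78 mm behind the grasp point.
Start: joints at [-1.304, 0.087, 1.371, -0, 1.684, -0.103], TCP at [0.199, -0.513, 0.206] pointing down, gripper open.
Joint ranges: [-3.1, 3.1], [-0.76, 2.03], [0.27, 2.55], [-1.08, 4.22], [0.17, 2.65], [-2.57, 2.57]. Speed limits (rad/s): [2.79, 2.79, 3.14, 3.14, 3.14, 3.14].

## Interface

Orientations are given as [roll, pitch, yaw] about the fixed x, y, z axes, in that order (R = Rz(yaw) Ry(pitch) Rx(roll)).
In Python, from bench import * gives the robot as it stands.
- The arm moves only by the tool carry_out, never from a script. Its argument "commands" is a list of rows, each a list of 6 numbers: the shift along the tool's x, y, z in m, then the turn, a rotation vector about the tool's x, y, z in rad. In form: [[tx, ty, tz, rx, ry, rz], ...]. A call has exactly 5 rows; each row is the pose to reach, as a shift and turn from the pose commanded when the call began, along the tool's axes at that moment; what a row does not reach only later rows make up. A row lasts 1/10 s, in which the tool goes at most 50 mm and 8.59 degrees, less where a joint would pass 70% of its speed; a pose out of reach is approached as far as the arm can. A call with a gripper value outside its range is refused whole. "jaw" is the opening, from 0 (shut) to 1 (fully open), set as the call begins (left out, the last holds). The fingers move at their own pace and stop on an object; the grip force is fixed at half the most. Time passes only in rows, so rows that repeat a pose let the fingers close, or fill a call up. It gives the time, the measured TCP pose, the force, the opening and the grip force at its end, in the units of the state.
- get_obs(): the state, without advancing time (a new reading comes with each control period).
- snapshot(name): name is "scene" or "top"; returns a dict with "img" (480x640x3 uint8, red, green, blue), "range_z" (480x640 float32, m along the optical axis (not along the pixel's ray), 0 where there is no reading), "fx", "fy", "cx", "cy" (pixels), "R" (3x3) and "t" (3): a world point X has camera coordinates R X + t. Camera axes: x right, y down, z forward; pixel columns grow to the right and rows downward; lengths in m; the calibration is good to about 2 mm. A picture is of the moment at which its call begins.
- close_job(): hands the job in; it is judged then, once.
The state is a dict: "time": time; "joint_positions": joint angles; "qvel": joint speeds; "joint_torque": joint torques, N m; "tool_pos": TCP position; "ee_rot": TCP orientation; "wrist_force": force on the tool from outside, world axes, zero at the start; "wrist_torque": the same for the moment, N m; "width": finger opening in m; "finger_force": force on a finger pad.
Only numpy, scipy, OpenCV 4.12 (cv2) and the standard library are available. Lean on these libraries where they do the work, as an engineer would, in place of code of your own. Each camera call takes 0.05 s, during which the arm holds its last target. There are 200 camera calls.

## Task

Two spring pins stand proud of the coin test rig's base, under the coin slide where there is no room for a hand: knock both fully home with the mallet's head. The mallet's handle is stowed inside the wooden tool rest, so draw the mallet out by its head, put it down and let go, then take it again by the handle to reach in. Finish with the mallet let go and standing on its face on the black rubber pad; do not press the pins with the gripper itself, and leave the validator shell and the screwdriver where they are.

Things in the scene. Friction and masses are not known exactly. Their poses are not given: they have to be found in the camera images.
- mallet: Block mallet, 0.28 kg. Head: upright block 40 x 40 x 56 mm, aluminium with white nylon faces. Handle: dark wood bar 16 mm wide, 22 mm tall, along the mallet's -x to 165 mm from the head's axis, its centre line 28 mm above the lower face. Origin: centre of the lower (striking) face; z up, x from handle to head. At the start it stands on this face on the counter, handle inside the tool rest.
- rest: Fixed wooden tool rest, 165 mm deep, 106 mm wide, 72 mm tall: a roofed bay 46 mm wide and 64 mm high, open only at its mouth. Origin: at counter level, middle of the mouth; -x points out of the mouth, +x into the bay. The mallet's head stands outside, its axis 28 mm before the mouth; the handle runs along +x into the bay.
- pad: Fixed black rubber pad lying flat, 180 mm along its x, 160 mm along its y, 4 mm thick. Origin: centre of its underside, on the counter.
- rig: Fixed test rig. Origin: centre of the underside of its base plate (110 mm in x, 300 in y, 14 thick). Posts (60 mm in x, 12 thick) at y = -130 and +130 mm carry an 80 mm wide coin slide (x -40 to +40 mm) sloping down to +y: underside 190 mm above the counter at y = -35 mm, 165 at y = +35. Below the slide it is open to -x and +x. Catch cup, 80 mm across, 85 tall, at y = +202 mm.
- pin_a: Sprung steel pin with a flat cap 16 mm across, 5 thick, at x = 0, y = -35 mm of the rig. Origin: centre of the cap's top. It goes straight down against spring and friction (7 to 10 N) and stays where left. At the start its top is 39 to 43 mm above the counter; fully home, the cap sits on its boss (26 mm across, top at 26 mm) and its top is at 31 mm.
- pin_b: The second, identical pin, at y = +35 mm of the rig; same heights and origin.
- shell: Bystander: chipped yellow validator shell, a box 60 x 100 mm, 66 mm tall. Origin: centre of its underside.
- screwdriver: Bystander: screwdriver with tortoiseshell handle lying on the counter, about 200 mm long. Origin about at its middle, at counter level; handle towards its -x.
Things that resemble listed ones, but are neither listed nor needed, are in the scene too. What is meant by the pad is not turquoise, and is the larger of those in its own colour.

How it is judged:
By the outcome, as a careful person would: the job done as asked, in the order asked, and still so for the second after the job is handed in, with the robot touching nothing.
It also fails if it takes over 64 s, if anything falls off the work surface, if the arm or the gripper's body presses on something with over 40 N, if the wrist force passes 120 N, or if a joint passes its speed limit or range.

## Working session

There is one attempt and no reset: what is moved stays moved. The work goes in short steps, Python scripts to look and compute and a tool call to move; the robot and the scene stay as the last step left them, time stands still between calls to the robot, and variables do not carry over. Pictures are saved under pics/ and viewed, at most 10 in all, crops included, and the job is handed in when it is done.

Besides the shell and the picture viewer there is one more tool, called after "Call:" as name([rows], argument=value, ...), one row to a line, values as JSON. carry_out: Moves the arm, as the interface text tells. Its arguments: {"type":"object","properties":{"commands":{"type":"array","items":{"type":"array","items":{"type":"number"}}},"jaw":{"type":"number"}},"required":["commands"]}

```bash
mkdir -p pics; ls
cat > h.py <<'E'
from bench import *
import numpy as np, cv2
from scipy.spatial.transform import Rotation as Ro
def P(s,u,v,r=1):
    z=s["range_z"][v-r:v+r+1,u-r:u+r+1]; z=np.median(z[z>0])
    c=np.array([(u-s["cx"])/s["fx"]*z,(v-s["cy"])/s["fy"]*z,z]); return np.array(s["R"]).T@(c-s["t"])
def cloud(s):
    z=s["range_z"]; v,u=np.indices(z.shape)
    c=np.stack([(u-s["cx"])/s["fx"]*z,(v-s["cy"])/s["fy"]*z,z],-1); X=(c-s["t"])@np.array(s["R"]); X[z<=0]=np.nan; return X
E
python3 - <<'E'
from h import *
import pickle
for n in("scene","top"):
    s=snapshot(n); cv2.imwrite(f"pics/{n}0.png",s["img"][:,:,::-1]); pickle.dump(s,open(n+"0.pkl","wb"))
    print(n,s["fx"],np.round(-np.array(s["R"]).T@s["t"],3))
o=get_obs(); print(o)
E
```

```text
pics
scene 585.341835876992 [ 1.465 -0.089  0.783]
top 547.7001135548782 [ 0.416 -0.012  1.147]
{'time': 0.1, 'joint_positions': array([-1.30414671e+00,  8.78491055e-02,  1.37208970e+00,  9.23312317e-06,
        1.68358517e+00, -1.03083658e-01]), 'qvel': array([ 1.24149414e-03, -3.24817487e-03, -4.61033041e-03,  8.49897423e-04,
        3.92427221e-05,  1.55045462e-03]), 'joint_torque': array([ 2.23816241e-03, -3.41253805e+01, -3.03301728e+01,  7.20532774e-02,
        3.05089960e-02, -9.56471331e-05]), 'tool_pos': array([ 0.19862949, -0.51235695,  0.20444551]), 'ee_rot': array([-3.13967253e+00, -2.07863152e-04,  3.69734105e-01]), 'wrist_force': array([-0.67223327, -0.61673009, -0.49709359]), 'wrist_torque': array([-0.01835414, -0.09171842, -0.04301978]), 'finger_force': 0.0, 'width': 0.0942315241877147}
```

View pics/scene0.png

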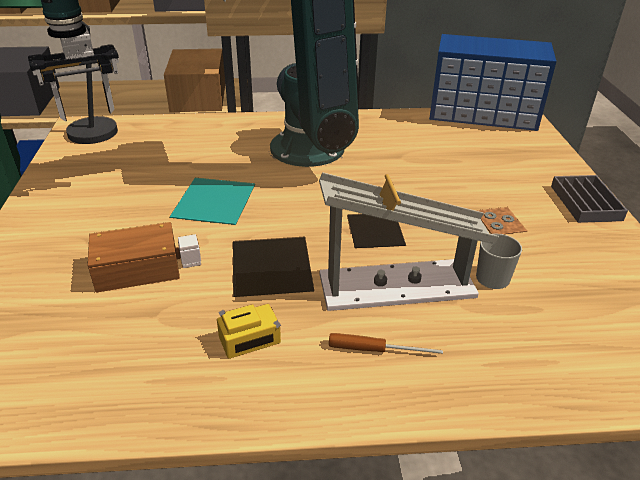

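View pics/top0.png

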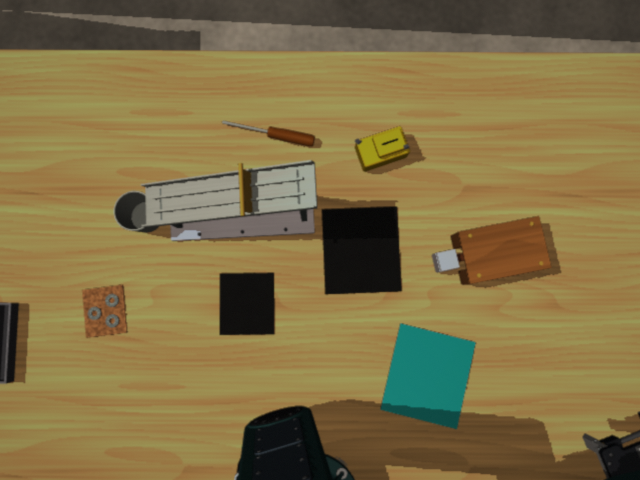

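The top view shows the mallet head at (446,261) with the rest behind it at (503,250). The rig slide is at (230,193), the shell at (383,148) and the screwdriver at (270,133).
Pad candidates in the top view are black large (361,250), black small (247,303) and turquoise (429,375). The large black one fits, since it is not turquoise and is the larger of the two black ones. I'll measure and confirm with a crop.

Run:
```python
from h import *
import pickle
T=pickle.load(open("top0.pkl","rb"));S=pickle.load(open("scene0.pkl","rb"))
X=cloud(T);Y=cloud(S)
def rect(n,X,box,zl,zh,extra=None):
    u0,v0,u1,v1=box; m=np.zeros(X.shape[:2],bool); m[v0:v1,u0:u1]=1
    m&=(X[...,2]>zl)&(X[...,2]<zh)
    if extra is not None:m&=extra
    p=X[m]; (c,w,a)=cv2.minAreaRect((p[:,:2]*1000).astype(np.float32)); print(n,len(p),np.round(c,1),np.round(w,1),round(a,1),"z",np.round(np.median(p[:,2])*1000,1))
dark=T["img"].max(2)<40
rect("rest",X,(440,200,580,300),.066,.08)
rect("head",X,(425,240,465,280),.05,.062)
rect("padL",X,(310,195,410,300),-.01,.02,dark)
rect("padS",X,(210,260,285,345),-.01,.02,dark)
rect("shell",X,(340,120,420,180),.045,.08)
rect("slide",X,(140,150,325,240),.12,.3)
rect("cup",X,(105,180,150,240),.07,.1)
m=lambda u0,v0,u1,v1:Y[v0:v1,u0:u1].reshape(-1,3)
for n,b in(("pinA",(368,262,392,292)),("pinB",(404,260,428,290))):
    p=m(*b);q=p[(p[:,2]>.032)&(p[:,2]<.06)];print(n,len(q),np.round(np.nanmean(q,0)*1000,1),np.round(q.min(0)*1000,1),np.round(q.max(0)*1000,1))
rect("base",Y,(315,255,485,310),.01,.018)
rect("shellS",Y,(210,295,290,360),.055,.08)
rect("headS",Y,(172,225,206,275),.05,.062)
rect("restS",Y,(80,215,185,290),.066,.08)
rect("slideS",Y,(315,170,500,245),.12,.3)
m=(Y[...,2]>.004)&(Y[...,2]<.04);m[:325]=0;m[370:]=0;m[:,:320]=0;m[:,450:]=0;p=Y[m];print("sd",p.min(0),p.max(0))
c=[cv2.resize(S["img"][225:310,220:320],(500,425)),cv2.resize(S["img"][225:310,330:430],(500,425))]
c=np.hstack(c)[:,:,::-1]; c=cv2.resize(c,(800,340));
d=cv2.resize(T["img"][190:350,200:560],(800,250+0))[:,:,::-1]
cv2.imwrite("pics/c1.png",np.vstack([c,d]))
```

```text
rest 4407 [ 509.1 -381.2] [105.9 166.6] 11.5 z 70.8
head 379 [ 493.5 -277. ] [62.6 50.8] 8.0 z 54.9
padL 6259 [ 512.7 -104.1] [177.2 158. ] 2.5 z 3.3
padS 3185 [399.5 133.8] [124.3 110.7] 0.9 z 2.6
shell 1350 [ 722.8 -145. ] [ 61.2 100.3] 19.4 z 53.7
slide 8025 [593.1 153.9] [ 90.  325.5] 3.1 z 189.1
cup 277 [581.3 358.3] [79.8 60.9] 0.6 z 82.2
pinA 43 [597.  108.1  38.6] [587.9 101.4  32.7] [604.6 115.8  42.9]
pinB 48 [592.9 178.2  39.6] [583.4 170.8  32.9] [600.1 186.3  44. ]
base 4541 [594.  155.9] [116.  325.2] 3.3 z 12.6
shellS 761 [ 727.2 -161.6] [49. 63.] 21.8 z 64.6
headS 257 [ 498.3 -281.1] [96.4 52. ] 6.4 z 54.6
restS 2784 [ 509.8 -385.4] [114.  165.8] 10.9 z 71.2
slideS 5667 [592.3 150.9] [ 93.1 326.1] 4.0 z 190.0
sd [ 0.73330371 -0.00769599  0.00407339] [0.78658592 0.18830653 0.02800043]
```

View pics/c1.png

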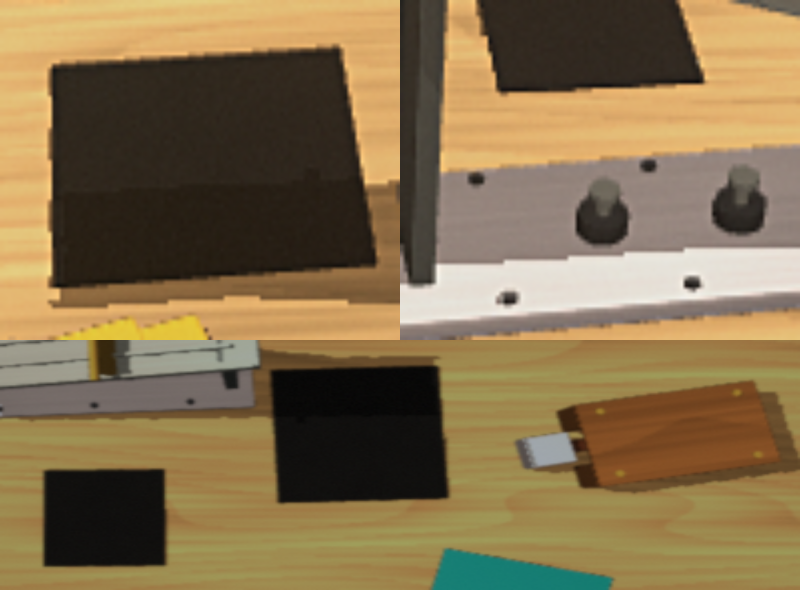

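The crop confirms the large black pad (177 x 158 mm measured, expected 180 x 160). The pins stand on their bosses at about scene (380,274) and (415,270). Next I refine the head position and the mallet axis.

```bash
cat >> h.py <<'E'
def rot(yaw,tilt=0): # tool down, tool x = mallet x at yaw deg; tilt deg leans the body back towards -x
    return Ro.from_euler('z',yaw,degrees=True)*Ro.from_euler('y',-tilt,degrees=True)*Ro.from_euler('x',180,degrees=True)
def go(grip,yaw,tilt=0):
    o=get_obs(); Rc=Ro.from_euler('xyz',o["ee_rot"]); Rt=rot(yaw,tilt)
    t=np.array(grip)+.019*Rt.as_matrix()[:,2]
    print("shift",np.round(Rc.inv().apply(t-o["tool_pos"]),4),"turn",np.round((Rc.inv()*Rt).as_rotvec(),4),"z",np.round(Rt.as_matrix()[:,2],2))
E
python3 - <<'E'
from h import *
import pickle
T=pickle.load(open("top0.pkl","rb"));S=pickle.load(open("scene0.pkl","rb"))
for n,s,b in(("T",T,(425,240,465,280)),("S",S,(170,225,206,275))):
    X=cloud(s);im=s["img"].astype(int);u0,v0,u1,v1=b
    m=np.zeros(im.shape[:2],bool);m[v0:v1,u0:u1]=1
    m&=(im.max(2)-im.min(2)<35)&(im.min(2)>100)&(X[...,2]>.051)&(X[...,2]<.06)
    p=X[m];c,w,a=cv2.minAreaRect((p[:,:2]*1000).astype(np.float32));print(n,len(p),c,w,a,np.median(p,0))
go([.487,-.275,.15],101.5)
E
```

```text
T 346 (488.7669677734375, -272.9007873535156) (37.383182525634766, 39.18388748168945) 12.076364517211914 [ 0.48936582 -0.27247035  0.05507264]
S 218 (489.7135925292969, -276.65350341796875) (38.73366928100586, 37.67115783691406) 12.83191967010498 [ 0.49237122 -0.27625747  0.05461141]
shift [ 0.3546 -0.117   0.0737] turn [-1.4000e-03 -1.5000e-03 -1.4018e+00] z [ 0.  0. -1.]
```

Call:
carry_out([
  [0.035, -0.012, 0.004, 0, 0, -0.14],
  [0.07, -0.024, 0.008, 0, 0, -0.28],
  [0.106, -0.035, 0.012, 0, 0, -0.42],
  [0.142, -0.047, 0.016, 0, 0, -0.56],
  [0.177, -0.058, 0.02, 0, 0, -0.7],
], jaw=1)

```text
time: 0.6
tool_pos: [0.3437, -0.3934, 0.1848]
ee_rot: [-3.141, -0.0, 1.075]
wrist_force: [-0.7, -0.1, -0.7]
width: 0.0939
finger_force: 0.0
```

```bash
python3 -c "
from h import *
go([.489,-.275,.15],101.5)"
```

```text
shift [0.1732 0.0716 0.0538] turn [-5.000e-04 -6.000e-04 -6.961e-01] z [ 0.  0. -1.]
```

Call:
carry_out([
  [0.04, 0.015, 0.01, 0, 0, -0.14],
  [0.08, 0.03, 0.02, 0, 0, -0.28],
  [0.12, 0.05, 0.03, 0, 0, -0.42],
  [0.15, 0.063, 0.04, 0, 0, -0.56],
  [0.171, 0.071, 0.052, 0, 0, -0.696],
])

```text
time: 1.1
tool_pos: [0.4888, -0.277, 0.1327]
ee_rot: [3.142, -0.001, 1.774]
wrist_force: [-0.5, 0.1, 0.7]
width: 0.0939
finger_force: 0.0
```

Call:
carry_out([
  [0, 0, 0, 0, 0, 0],
  [0, 0, 0, 0, 0, 0],
  [0, 0, 0, 0, 0, 0],
  [0, 0, 0, 0, 0, 0],
  [0, 0, 0, 0, 0, 0],
])

```text
time: 1.6
tool_pos: [0.4869, -0.2799, 0.1342]
ee_rot: [3.141, 0.001, 1.764]
wrist_force: [-0.2, 0.2, -0.5]
width: 0.094
finger_force: 0.0
```

```bash
python3 -c "
from h import *
go([.489,-.275,.036],101.5)"
```

```text
shift [0.0045 0.0029 0.1172] turn [ 0.0008  0.0011 -0.0078] z [ 0.  0. -1.]
```

Call:
carry_out([
  [0.0045, 0.003, 0.02, 0, 0, -0.008],
  [0.0045, 0.003, 0.05, 0, 0, -0.008],
  [0.0045, 0.003, 0.08, 0, 0, -0.008],
  [0.0045, 0.003, 0.105, 0, 0, -0.008],
  [0.0045, 0.003, 0.117, 0, 0, -0.008],
])

```text
time: 2.1
tool_pos: [0.4876, -0.2735, 0.0141]
ee_rot: [-3.139, -0.003, 1.773]
wrist_force: [0.6, 1.5, 0.4]
width: 0.0939
finger_force: 0.0
```

Call:
carry_out([
  [0, 0, 0, 0, 0, 0],
  [0, 0, 0, 0, 0, 0],
  [0, 0, 0, 0, 0, 0],
  [0, 0, 0, 0, 0, 0],
  [0, 0, 0, 0, 0, 0],
], jaw=0.3)

```text
time: 2.6
tool_pos: [0.49, -0.2743, 0.0176]
ee_rot: [3.14, 0.002, 1.774]
wrist_force: [-0.1, 0.0, 0.8]
width: 0.0574
finger_force: 0.0
```

Call:
carry_out([
  [0, 0, 0, 0, 0, 0],
  [0, 0, 0, 0, 0, 0],
  [0, 0, 0, 0, 0, 0],
  [0, 0, 0, 0, 0, 0],
  [0, 0, 0, 0, 0, 0],
], jaw=0)

```text
time: 3.1
tool_pos: [0.4891, -0.2739, 0.0167]
ee_rot: [-3.141, -0.0, 1.774]
wrist_force: [-1.8, 0.1, 3.3]
width: 0.0399
finger_force: 30.0
```

Call:
carry_out([
  [0, 0, -0.005, 0, 0, 0],
  [0, 0, -0.012, 0, 0, 0],
  [0.01, 0, -0.012, 0, 0, 0],
  [0.025, 0, -0.012, 0, 0, 0],
  [0.045, 0, -0.012, 0, 0, 0],
])

```text
time: 3.6
tool_pos: [0.4798, -0.2286, 0.0281]
ee_rot: [-3.141, -0.001, 1.773]
wrist_force: [0.5, -0.2, -3.8]
width: 0.04
finger_force: 30.0
```

Call:
carry_out([
  [0.02, 0, 0, 0, 0, 0],
  [0.045, 0, 0, 0, 0, 0],
  [0.07, 0, 0, 0, 0, 0],
  [0.1, 0, 0, 0, 0, 0],
  [0.12, 0, 0, 0, 0, 0],
])

```text
time: 4.1
tool_pos: [0.4546, -0.1092, 0.028]
ee_rot: [-3.141, -0.001, 1.775]
wrist_force: [0.3, -0.4, -3.8]
width: 0.0395
finger_force: 30.0
```

Call:
carry_out([
  [0.01, 0, 0, 0, 0, 0],
  [0.01, 0, -0.02, 0, 0, 0],
  [0.01, 0, -0.05, 0, 0, 0],
  [0.01, 0, -0.06, 0, 0, 0],
  [0.01, 0, -0.06, 0, 0, 0],
])

```text
time: 4.6
tool_pos: [0.4555, -0.1029, 0.0904]
ee_rot: [3.137, 0.003, 1.774]
wrist_force: [-0.3, -0.1, -2.6]
width: 0.0395
finger_force: 30.0
```

```bash
python3 -c "
from h import *
go([.54,-.105,.1],3.5)
s=snapshot('scene');cv2.imwrite('pics/s1.png',cv2.resize(s['img'][130:330,60:340],(800,571))[:,:,::-1])"
```

```text
shift [-0.019   0.0823  0.0098] turn [ 5.4000e-03 -1.5000e-03  1.7128e+00] z [ 0. -0. -1.]
```

View pics/s1.png

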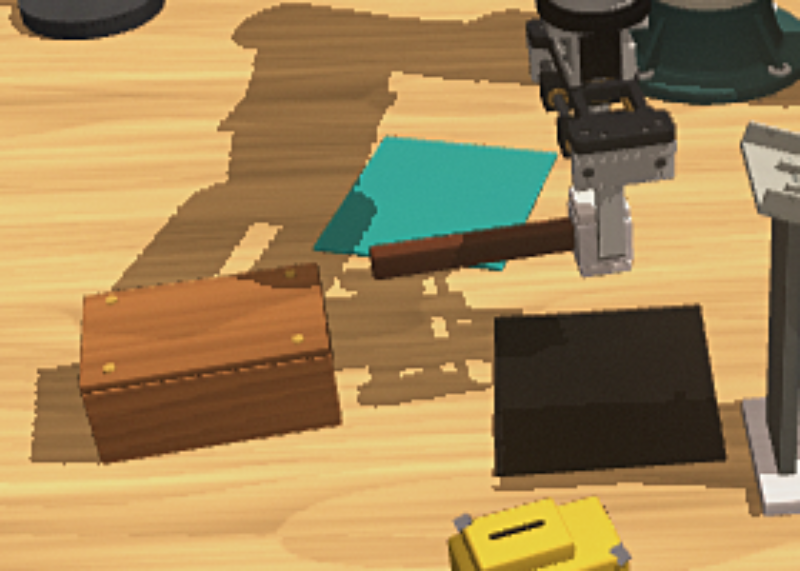

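The mallet is clear of the rest, with the handle tip at about (375,262) in the crop and the head held upright. Now I turn it so the handle points to the robot.

Call:
carry_out([
  [0, 0, 0, 0, 0, 0.1],
  [0, 0, 0, 0, 0, 0.22],
  [0, 0, 0, 0, 0, 0.35],
  [0, 0, 0, 0, 0, 0.48],
  [0, 0, 0, 0, 0, 0.6],
])

```text
time: 5.15
tool_pos: [0.4527, -0.1022, 0.0861]
ee_rot: [-3.138, 0.0, 1.168]
wrist_force: [-0.4, 0.3, -2.9]
width: 0.0398
finger_force: 30.0
```

Call:
carry_out([
  [0, 0, 0, 0, 0, 0.12],
  [0, 0, 0, 0, 0, 0.24],
  [0, 0, 0, 0, 0, 0.36],
  [0, 0, 0, 0, 0, 0.48],
  [0, 0, 0, 0, 0, 0.6],
])

```text
time: 5.65
tool_pos: [0.4528, -0.1022, 0.0861]
ee_rot: [-3.139, 0.002, 0.568]
wrist_force: [0.8, 0.4, -3.1]
width: 0.0401
finger_force: 30.0
```

```bash
python3 -c "
from h import *
go([.52,-.125,.08],3.5)"
```

```text
shift [0.0445 0.0555 0.0249] turn [-0.0023  0.0031  0.5073] z [ 0. -0. -1.]
```

Call:
carry_out([
  [0.01, 0.011, 0.005, 0, 0, 0.1],
  [0.02, 0.022, 0.01, 0, 0, 0.21],
  [0.03, 0.033, 0.015, 0, 0, 0.32],
  [0.04, 0.045, 0.02, 0, 0, 0.42],
  [0.0445, 0.0555, 0.025, -0.002, 0.003, 0.507],
])

```text
time: 6.15
tool_pos: [0.5212, -0.1248, 0.0607]
ee_rot: [-3.141, -0.0, 0.063]
wrist_force: [0.2, 0.0, -3.1]
width: 0.0399
finger_force: 30.0
```

Call:
carry_out([
  [0, 0, 0, 0, 0, 0],
  [0, 0, 0, 0, 0, 0],
  [0, 0, 0.01, 0, 0, 0],
  [0, 0, 0.02, 0, 0, 0],
  [0, 0, 0.03, 0, 0, 0],
])

```text
time: 6.65
tool_pos: [0.521, -0.1247, 0.0324]
ee_rot: [3.141, -0.003, 0.067]
wrist_force: [0.2, 0.5, -2.9]
width: 0.0395
finger_force: 30.0
```

```bash
python3 -c "
from h import *
go([.52,-.125,.0405],3.5)"
```

```text
shift [-0.001   0.0002  0.0109] turn [ 0.0009 -0.0027  0.0062] z [ 0. -0. -1.]
```

Call:
carry_out([
  [0, 0, 0.003, 0, 0, 0.006],
  [0, 0, 0.006, 0, 0, 0.006],
  [0, 0, 0.009, 0, 0, 0.006],
  [0, 0, 0.0115, 0, 0, 0.006],
  [0, 0, 0.0115, 0, 0, 0.006],
])

```text
time: 7.15
tool_pos: [0.5216, -0.125, 0.0218]
ee_rot: [3.14, -0.003, 0.061]
wrist_force: [-0.1, 0.8, -3.1]
width: 0.0396
finger_force: 30.0
```

Call:
carry_out([
  [0, 0, 0.0005, 0, 0, 0],
  [0, 0, 0.001, 0, 0, 0],
  [0, 0, 0.001, 0, 0, 0],
  [0, 0, 0.001, 0, 0, 0],
  [0, 0, 0.001, 0, 0, 0],
])

```text
time: 7.65
tool_pos: [0.5218, -0.125, 0.0211]
ee_rot: [3.14, -0.004, 0.061]
wrist_force: [0.0, -0.7, -3.0]
width: 0.0398
finger_force: 30.0
```

Call:
carry_out([
  [0, 0, 0.0003, 0, 0, 0],
  [0, 0, 0.0006, 0, 0, 0],
  [0, 0, 0.001, 0, 0, 0],
  [0, 0, 0.001, 0, 0, 0],
  [0, 0, 0.001, 0, 0, 0],
])

```text
time: 8.15
tool_pos: [0.5219, -0.125, 0.0207]
ee_rot: [3.14, -0.004, 0.061]
wrist_force: [-1.5, 1.4, 4.3]
width: 0.0397
finger_force: 30.0
```

Call:
carry_out([
  [0, 0, 0, 0, 0, 0],
  [0, 0, 0, 0, 0, 0],
  [0, 0, 0, 0, 0, 0],
  [0, 0, 0, 0, 0, 0],
  [0, 0, 0, 0, 0, 0],
], jaw=0.8)

```text
time: 8.65
tool_pos: [0.5218, -0.125, 0.0199]
ee_rot: [3.14, -0.003, 0.061]
wrist_force: [0.0, -0.1, -0.6]
width: 0.074
finger_force: 0.0
```

Call:
carry_out([
  [0, 0, -0.01, 0, 0, 0],
  [0, 0, -0.03, 0, 0, 0],
  [0, 0, -0.06, 0, 0, 0],
  [0, 0, -0.1, 0, 0, 0],
  [0, 0, -0.12, 0, 0, 0],
])

```text
time: 9.15
tool_pos: [0.523, -0.1255, 0.1448]
ee_rot: [3.138, -0.009, 0.061]
wrist_force: [0.4, 0.2, 0.5]
width: 0.0751
finger_force: 0.0
```

Run:
```python
from h import *
s=snapshot('scene');X=cloud(s);im=s["img"].astype(int)
m=(X[...,2]>.053)&(X[...,2]<.064)&(abs(X[...,0]-.52)<.04)&(abs(X[...,1]+.125)<.04)
p=X[m];print(len(p),cv2.minAreaRect((p[:,:2]*1000).astype(np.float32)),np.median(p,0))
m=(X[...,2]>.036)&(X[...,2]<.048)&(X[...,0]<.495)&(X[...,0]>.33)&(abs(X[...,1]+.125)<.05)
p=X[m];print(len(p),cv2.minAreaRect((p[:,:2]*1000).astype(np.float32)),np.median(p,0),p.min(0),p.max(0))
cv2.imwrite('pics/s2.png',cv2.resize(s['img'][170:310,180:380],(800,560))[:,:,::-1])
for d in (.05,.055): go([.522-d,-.125-.061*d,.10],3.5,45)
```

```text
250 ((519.3651733398438, -125.4880599975586), (44.84934616088867, 38.5904541015625), 5.0085673332214355) [ 0.52362751 -0.12556234  0.05834764]
232 ((418.5138244628906, -131.5213165283203), (125.21334075927734, 15.776927947998047), 3.551439046859741) [ 0.42072389 -0.13095051  0.04148097] [ 0.35590591 -0.14246765  0.03650631] [ 0.4809134  -0.12214093  0.04647172]
shift [-0.0399 -0.0015  0.0606] turn [0.0056 0.7711 0.0021] z [ 0.71  0.04 -0.71]
shift [-0.0449 -0.0015  0.0606] turn [0.0056 0.7711 0.0021] z [ 0.71  0.04 -0.71]
```

View pics/s2.png

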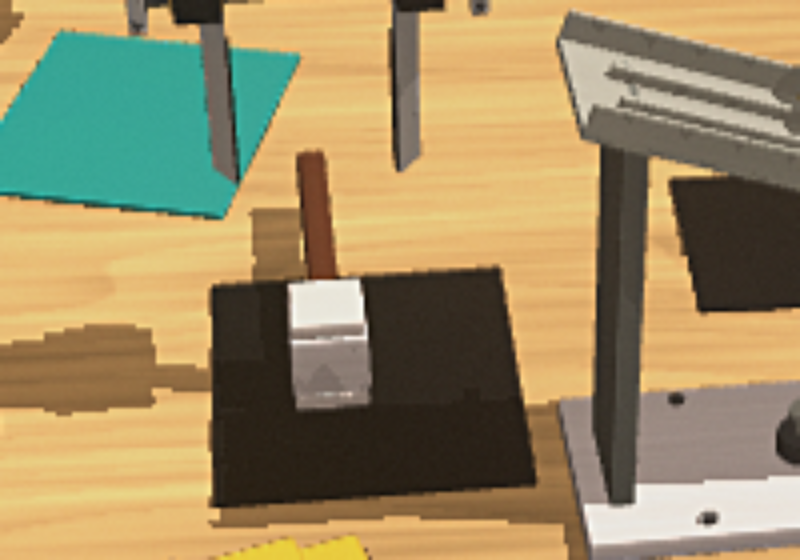

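The mallet stands upright on the pad with its head at crop (330,340) and is released. Its yaw is about 3.5°. Next I regrip it by the handle with the tool tilted 45°.

Call:
carry_out([
  [-0.01, 0, 0.01, 0, 0.13, 0],
  [-0.02, 0, 0.02, 0, 0.26, 0],
  [-0.03, 0, 0.035, 0, 0.4, 0],
  [-0.037, 0, 0.05, 0, 0.53, 0],
  [-0.043, -0.0015, 0.06, 0.005, 0.66, 0.002],
])

```text
time: 9.7
tool_pos: [0.4776, -0.1257, 0.0791]
ee_rot: [-3.138, -0.668, 0.058]
wrist_force: [-0.6, 0.2, -0.4]
width: 0.0753
finger_force: 0.0
```

Call:
carry_out([
  [0, 0, 0, 0, 0.11, 0],
  [0, 0, 0, 0, 0.11, 0],
  [0, 0, 0, 0, 0.11, 0],
  [0, 0, 0, 0, 0.11, 0],
  [0, 0, 0, 0, 0.11, 0],
])

```text
time: 10.2
tool_pos: [0.4803, -0.1268, 0.0822]
ee_rot: [-3.139, -0.775, 0.061]
wrist_force: [-0.5, 0.6, 0.7]
width: 0.0754
finger_force: 0.0
```

```bash
python3 -c "
from h import *
go([.469,-.1287,.075],3.5,45)
go([.469,-.1287,.032],3.5,45)
print(get_obs()['joint_positions'])"
```

```text
shift [-0.013   0.0013  0.0162] turn [-0.0019  0.0105 -0.0003] z [ 0.71  0.04 -0.71]
shift [-0.0431  0.0014  0.0469] turn [-0.0019  0.0105 -0.0003] z [ 0.71  0.04 -0.71]
[-0.75109186 -0.42875752  2.26480977  0.73453293  0.8625926   0.39330919]
```

Call:
carry_out([
  [-0.009, 0.001, 0.009, 0, 0.01, 0],
  [-0.018, 0.0014, 0.02, 0, 0.01, 0],
  [-0.028, 0.0014, 0.031, 0, 0.01, 0],
  [-0.037, 0.0014, 0.04, 0, 0.01, 0],
  [-0.043, 0.0014, 0.047, 0, 0.01, 0],
])

```text
time: 10.7
tool_pos: [0.4817, -0.127, 0.0164]
ee_rot: [-3.137, -0.783, 0.059]
wrist_force: [0.9, 0.2, 0.4]
width: 0.0749
finger_force: 0.0
```

Call:
carry_out([
  [0, 0, 0, 0, 0, 0],
  [0, 0, 0, 0, 0, 0],
  [0, 0, 0, 0, 0, 0],
  [0, 0, 0, 0, 0, 0],
  [0, 0, 0, 0, 0, 0],
], jaw=0.4)

```text
time: 11.2
tool_pos: [0.481, -0.1274, 0.0169]
ee_rot: [-3.137, -0.784, 0.058]
wrist_force: [-1.0, 0.2, 0.4]
width: 0.0392
finger_force: 0.0
```

```bash
python3 -c "
from h import *
go([.469,-.1287,.032],3.5,45)
o=get_obs();print(o['joint_positions'],o['wrist_force'],o['tool_pos'])"
```

```text
shift [ 0.0022  0.0006 -0.0002] turn [-0.0019  0.0011 -0.0024] z [ 0.71  0.04 -0.71]
[-0.75725204 -0.2963633   2.33912425  0.89821617  0.72188116  0.16938119] [-0.96050053  0.18002595  0.37177873] [ 0.48097675 -0.12736183  0.01688938]
```

Call:
carry_out([
  [0.002, 0.0006, 0, 0, 0, -0.002],
  [0.002, 0.0006, 0, 0, 0, -0.002],
  [0.002, 0.0006, 0, 0, 0, -0.002],
  [0.002, 0.0006, 0, 0, 0, -0.002],
  [0.002, 0.0006, 0, 0, 0, -0.002],
], jaw=0)

```text
time: 11.7
tool_pos: [0.4821, -0.1276, 0.0177]
ee_rot: [-3.138, -0.784, 0.06]
wrist_force: [-0.8, 0.9, 0.2]
width: 0.0159
finger_force: 30.0
```

Call:
carry_out([
  [0.0, 0, 0, 0, 0, 0],
  [0.007, 0, -0.007, 0, 0, 0],
  [0.02, 0, -0.02, 0, 0, 0],
  [0.04, 0, -0.04, 0, 0, 0],
  [0.05, 0, -0.05, 0, 0, 0],
])

```text
time: 12.2
tool_pos: [0.4819, -0.1279, 0.089]
ee_rot: [-3.139, -0.783, 0.06]
wrist_force: [0.4, -1.5, -2.9]
width: 0.0157
finger_force: 30.0
```

Run:
```python
from h import *
s=snapshot('scene');X=cloud(s);o=get_obs()
print(o['tool_pos'],o['ee_rot'],o['width'],o['finger_force'],o['wrist_force'])
cv2.imwrite('pics/s3.png',cv2.resize(s['img'][130:330,180:460],(800,571))[:,:,::-1])
m=(abs(X[...,0]-.525)<.05)&(abs(X[...,1]+.125)<.03)&(X[...,2]>.06)&(X[...,0]>.5)
p=X[m];print(p.min(0),p.max(0),np.median(p,0)) 
im=s["img"].astype(int);w=m&(im.min(2)>110)
q=X[w&(X[...,2]>.11)];print("top",len(q),np.median(q,0))
if len(q)>20:
    c=q.mean(0);n=np.linalg.svd(q-c)[2][2];print(n*np.sign(n[2]))
    print(cv2.minAreaRect((q[:,:2]*1000).astype(np.float32)))
```

```text
[ 0.48309336 -0.12868727  0.09155711] [ 3.14058314 -0.78615513  0.06263406] 0.01585763853085173 29.99849796295166 [ 1.30048589 -0.04102518 -1.61881774]
[ 0.50008433 -0.14674899  0.0731352 ] [ 0.54466648 -0.1050343   0.13319652] [ 0.53707175 -0.12521419  0.11596347]
top 338 [ 0.53212398 -0.1258667   0.12900242]
[0.34160984 0.03229036 0.93928699]
((523.233154296875, -124.45096588134766), (38.96835708618164, 42.865516662597656), 89.58560943603516)
```

View pics/s3.png

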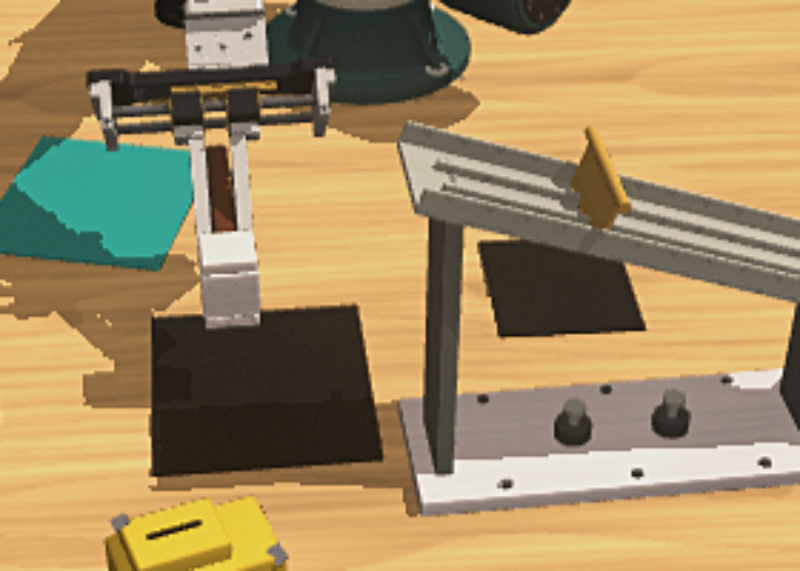

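The mallet is held by the handle and hangs level to the eye (head at crop (230,280)). I'll check its tilt and work out the approach to pin A at crop (573,410).

```bash
cat >> h.py <<'E'
def face(s,x0,y0,ztop):
    X=cloud(s);m=(abs(X[...,0]-x0)<.017)&(abs(X[...,1]-y0)<.017)&(abs(X[...,2]-ztop)<.012);q=X[m]
    A=np.c_[q[:,0]-x0,q[:,1]-y0,np.ones(len(q))];k=np.linalg.lstsq(A,q[:,2],rcond=None)[0];print("n",len(q),"slope x,y deg",np.degrees(np.arctan(k[:2])).round(2),"z",k[2].round(4))
E
python3 - <<'E'
from h import *
for n in("scene","top"):face(snapshot(n),.522,-.1255,.131)
# pins: rig frame
a=np.array([.5963,.1086]);b=np.array([.5918,.1785]);print(np.degrees(np.arctan2(-(b-a)[0],(b-a)[1])),np.linalg.norm(b-a))
E
```

```text
n 223 slope x,y deg [-8.99 -1.42] z 0.1316
n 319 slope x,y deg [-0.43  0.92] z 0.1315
3.683486389160544 0.07004470001363415
```

```bash
cat >> h.py <<'E'
def head(x,y,zf,tilt=45,yaw=3.6):
    t=np.array([x-.0395,y-.0021,zf+.0137]); go(t-.019*rot(yaw,tilt).as_matrix()[:,2],yaw,tilt)
E
python3 - <<'E'
from h import *
head(.500,.104,.062); print(get_obs()['joint_positions'])
E
```

```text
shift [-0.0138 -0.2305  0.004 ] turn [-0.0011  0.0027 -0.0013] z [ 0.71  0.04 -0.71]
[-0.75522166 -0.43344204  2.25929036  0.7398186   0.87024822  0.39198743]
```

Call:
carry_out([
  [-0.014, -0.02, 0.004, 0, 0.003, 0],
  [-0.014, -0.06, 0.004, 0, 0.003, 0],
  [-0.014, -0.1, 0.004, 0, 0.003, 0],
  [-0.014, -0.135, 0.004, 0, 0.003, 0],
  [-0.014, -0.17, 0.004, 0, 0.003, 0],
])

```text
time: 12.85
tool_pos: [0.4622, 0.0394, 0.0719]
ee_rot: [-3.136, -0.78, 0.058]
wrist_force: [0.0, -0.3, -3.5]
width: 0.0163
finger_force: 30.0
```

Call:
carry_out([
  [0, -0.025, 0, 0, 0, 0],
  [0, -0.045, 0, 0, 0, 0],
  [0, -0.06, 0, 0, 0, 0],
  [0, -0.06, 0, 0, 0, 0],
  [0, -0.06, 0, 0, 0, 0],
])

```text
time: 13.35
tool_pos: [0.4594, 0.0977, 0.0728]
ee_rot: [-3.138, -0.779, 0.061]
wrist_force: [-0.5, -0.3, -2.8]
width: 0.0162
finger_force: 30.0
```

Run:
```python
from h import *
o=get_obs();print(o['joint_positions'],o['tool_pos'],o['width'])
head(.596,.110,.056)
t=o['tool_pos'];face(snapshot("top"),t[0]+.0395,t[1]+.0021,t[2]-.0137+.056)
```

```text
[ 0.11484387 -0.57599758  2.36591836 -0.06392382  0.57378664  1.66295157] [0.45938022 0.09772651 0.07280476] 0.016242812330751547
shift [ 0.0672 -0.004   0.0708] turn [-0.0019  0.006  -0.0014] z [ 0.71  0.04 -0.71]
n 322 slope x,y deg [-0.89  3.62] z 0.1143
```

Call:
carry_out([
  [0.01, -0.004, 0.011, 0, 0.003, 0],
  [0.025, -0.004, 0.026, 0, 0.006, 0],
  [0.042, -0.004, 0.044, 0, 0.006, 0],
  [0.057, -0.004, 0.06, 0, 0.006, 0],
  [0.067, -0.004, 0.071, 0, 0.006, 0],
])

```text
time: 13.9
tool_pos: [0.5594, 0.1055, 0.0722]
ee_rot: [-3.138, -0.79, 0.056]
wrist_force: [0.5, 1.0, -2.9]
width: 0.0159
finger_force: 30.0
```

Call:
carry_out([
  [0, 0, 0, 0, 0, 0],
  [0, 0, 0, 0, 0, 0],
  [0, 0, 0, 0, 0, 0],
  [0, 0, 0, 0, 0, 0],
  [0, 0, 0, 0, 0, 0],
])

```text
time: 14.4
tool_pos: [0.5577, 0.1074, 0.073]
ee_rot: [-3.138, -0.791, 0.059]
wrist_force: [0.8, 0.5, -2.7]
width: 0.0159
finger_force: 30.0
```

Run:
```python
from h import *
head(.596,.110,.030)
s=snapshot("scene");cv2.imwrite('pics/s4.png',cv2.resize(s['img'][170:310,310:510],(800,560))[:,:,::-1])
X=cloud(s)
m=(abs(X[...,0]-.6)<.04)&(abs(X[...,1]-.11)<.035)&(X[...,2]>.06)&(X[...,2]<.13);m[:,:340]=0;p=X[m];print(len(p),np.percentile(p,[2,50,98],axis=0))
print(get_obs()['tool_pos'])
```

```text
shift [-0.0217 -0.0005  0.0197] turn [-0.0009 -0.0058 -0.0027] z [ 0.71  0.04 -0.71]
774 [[0.57917708 0.08879193 0.06230733]
 [0.61206169 0.1066232  0.09980158]
 [0.61701251 0.12813979 0.11635368]]
[0.55787591 0.10746758 0.07310454]
```

View pics/s4.png

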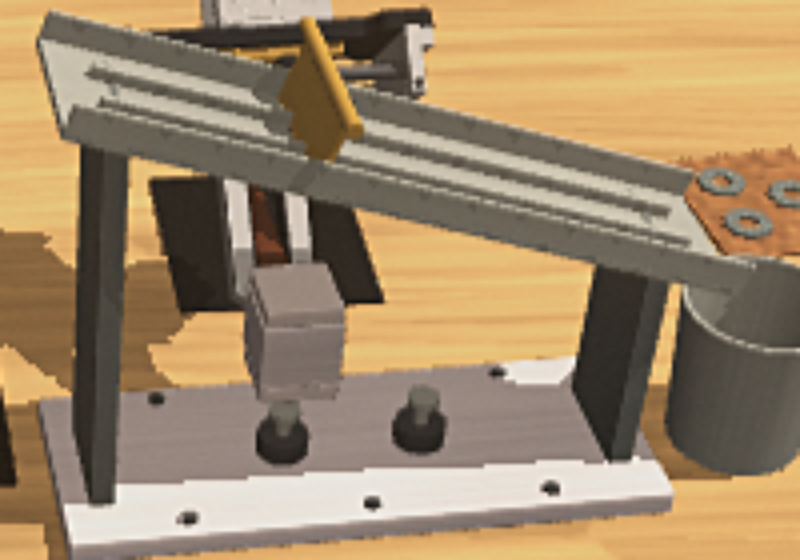

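The head hangs over pin A (crop (287,415)), centred at about (0.597, 0.1085), with fingers and body outside the slide. Now I press straight down.

Call:
carry_out([
  [-0.005, 0, 0.005, 0, -0.003, 0],
  [-0.01, 0, 0.01, 0, -0.005, 0],
  [-0.013, 0, 0.012, 0, -0.005, 0],
  [-0.0155, 0, 0.0145, 0, -0.005, 0],
  [-0.018, 0, 0.017, 0, -0.005, 0],
])

```text
time: 14.95
tool_pos: [0.5592, 0.1078, 0.0503]
ee_rot: [-3.138, -0.791, 0.059]
wrist_force: [-5.7, 0.4, 6.4]
width: 0.0158
finger_force: 30.0
```

Call:
carry_out([
  [-0.0007, 0, 0.0007, 0, 0, 0],
  [-0.0014, 0, 0.0014, 0, 0, 0],
  [-0.002, 0, 0.002, 0, 0, 0],
  [-0.0027, 0, 0.0027, 0, 0, 0],
  [-0.0027, 0, 0.0027, 0, 0, 0],
])

```text
time: 15.45
tool_pos: [0.5592, 0.1078, 0.0466]
ee_rot: [-3.138, -0.791, 0.059]
wrist_force: [-4.0, -0.6, 6.1]
width: 0.0156
finger_force: 30.0
```

Run:
```python
from h import *
s=snapshot("scene");o=get_obs();print(o['tool_pos'],o['wrist_force'],o['wrist_torque'],o['tool_pos'][2]-.0137)
X=cloud(s)
face(s,.597,.109,o['tool_pos'][2]-.0137+.056)
m=(abs(X[...,0]-.617)<.006)&(abs(X[...,1]-.109)<.015)&(X[...,2]>.02);p=X[m];print(np.percentile(p[:,2],[1,99]))
```

```text
[0.55917945 0.1077699  0.04656454] [-5.02714046  0.31862142  4.9552303 ] [-0.00827244  0.01741599 -0.01350966] 0.032864543622909706
n 203 slope x,y deg [-2.98 -0.13] z 0.0873
[0.03219347 0.23477618]
```

Call:
carry_out([
  [-0.0005, 0, 0.0005, 0, 0, 0],
  [-0.001, 0, 0.001, 0, 0, 0],
  [-0.0014, 0, 0.0014, 0, 0, 0],
  [-0.0014, 0, 0.0014, 0, 0, 0],
  [-0.0014, 0, 0.0014, 0, 0, 0],
])

```text
time: 16.0
tool_pos: [0.5592, 0.1078, 0.0445]
ee_rot: [-3.138, -0.79, 0.059]
wrist_force: [-4.1, -0.7, 4.7]
width: 0.0157
finger_force: 30.0
```

Call:
carry_out([
  [-0.0005, 0, 0.0005, 0, 0, 0],
  [-0.001, 0, 0.001, 0, 0, 0],
  [-0.0014, 0, 0.0014, 0, 0, 0],
  [-0.0014, 0, 0.0014, 0, 0, 0],
  [-0.0014, 0, 0.0014, 0, 0, 0],
])

```text
time: 16.5
tool_pos: [0.56, 0.1079, 0.0441]
ee_rot: [-3.138, -0.793, 0.059]
wrist_force: [-10.7, -0.6, 11.3]
width: 0.0158
finger_force: 30.0
```

Run:
```python
from h import *
s=snapshot("scene");o=get_obs();print(o['tool_pos'],o['wrist_force'],o['wrist_torque'],o['tool_pos'][2]-.0137)
face(s,.597,.109,o['tool_pos'][2]-.0137+.056)
```

```text
[0.55995619 0.10791152 0.04414673] [-9.6638017  -1.61245653 11.66820705] [-0.04096137 -0.18588576 -0.13156243] 0.030446730587762028
n 215 slope x,y deg [-3.53  0.47] z 0.0851
```

The force is climbing with no travel, at a face height of about 31 mm, so pin A is at its stop. One firmer push, then I lift to travel height.

Call:
carry_out([
  [-0.001, 0, 0.001, 0, 0, 0],
  [-0.002, 0, 0.002, 0, 0, 0],
  [-0.003, 0, 0.003, 0, 0, 0],
  [-0.003, 0, 0.003, 0, 0, 0],
  [-0.003, 0, 0.003, 0, 0, 0],
])

```text
time: 17.05
tool_pos: [0.5608, 0.1081, 0.0414]
ee_rot: [-3.137, -0.796, 0.059]
wrist_force: [-13.6, -1.8, 15.2]
width: 0.0159
finger_force: 30.0
```

Call:
carry_out([
  [0.003, 0, -0.003, 0, 0, 0],
  [0.007, 0, -0.007, 0, 0, 0],
  [0.012, 0, -0.012, 0, 0, 0],
  [0.018, 0, -0.018, 0, 0, 0],
  [0.021, 0, -0.021, 0, 0, 0],
])

```text
time: 17.55
tool_pos: [0.5578, 0.1075, 0.0665]
ee_rot: [-3.138, -0.786, 0.059]
wrist_force: [0.2, 0.8, -3.5]
width: 0.0158
finger_force: 30.0
```

Run:
```python
from h import *
s=snapshot("scene");o=get_obs();X=cloud(s);print(o['tool_pos'])
face(s,.597,.109,o['tool_pos'][2]-.0137+.056)
m=(abs(X[...,0]-.592)<.05)&(abs(X[...,1]-.109)<.035)&(X[...,2]>.05)&(X[...,2]<.13);m[:,:340]=0;p=X[m];print(np.percentile(p,[2,50,98],axis=0))
head(.592,.180,.057)
```

```text
[0.55836722 0.10755148 0.06753282]
n 260 slope x,y deg [-8.02 -0.76] z 0.1091
[[0.54314327 0.08717611 0.05803188]
 [0.61060824 0.10515055 0.09215079]
 [0.61702735 0.12815049 0.11199597]]
shift [ 0.001  -0.0706 -0.0032] turn [-0.001  -0.0027 -0.0027] z [ 0.71  0.04 -0.71]
```

Call:
carry_out([
  [0.001, -0.01, -0.003, 0, 0, 0],
  [0.001, -0.027, -0.003, 0, 0, 0],
  [0.001, -0.045, -0.003, 0, 0, 0],
  [0.001, -0.06, -0.003, 0, 0, 0],
  [0.001, -0.07, -0.003, 0, 0, 0],
])

```text
time: 18.1
tool_pos: [0.5517, 0.1783, 0.0687]
ee_rot: [-3.138, -0.786, 0.059]
wrist_force: [0.1, 0.4, -3.3]
width: 0.0156
finger_force: 30.0
```

Call:
carry_out([
  [0, 0, 0, 0, 0, 0],
  [0, 0, 0, 0, 0, 0],
  [0, 0, 0, 0, 0, 0],
  [0, 0, 0, 0, 0, 0],
  [0, 0, 0, 0, 0, 0],
])

```text
time: 18.6
tool_pos: [0.552, 0.1766, 0.0688]
ee_rot: [-3.138, -0.786, 0.058]
wrist_force: [-0.0, 0.1, -2.9]
width: 0.0159
finger_force: 30.0
```

```bash
cat >> h.py <<'E'
def pin(s,x,y):
    X=cloud(s);m=(abs(X[...,0]-x)<.012)&(abs(X[...,1]-y)<.012)&(X[...,2]>.02)&(X[...,2]<.048);p=X[m];print("pin z",len(p),np.percentile(p[:,2],[50,95,99]) if len(p) else 0)
E
python3 - <<'E'
from h import *
s=snapshot("scene");o=get_obs();X=cloud(s);print(o['tool_pos'])
pin(s,.596,.1086)
face(s,.593,.179,o['tool_pos'][2]-.0137+.057)
m=(abs(X[...,0]-.592)<.05)&(abs(X[...,1]-.179)<.035)&(X[...,2]>.05)&(X[...,2]<.13);m[:,:340]=0;p=X[m];print(np.percentile(p,[2,50,98],axis=0))
cv2.imwrite('pics/s5.png',cv2.resize(s['img'][190:310,330:490],(800,600))[:,:,::-1])
E
```

```text
[0.55199215 0.1767065  0.06887437]
pin z 91 [0.02650656 0.03096134 0.03176615]
n 259 slope x,y deg [-11.19  -0.89] z 0.111
[[0.54422501 0.15724691 0.06018873]
 [0.6051212  0.17345273 0.09476243]
 [0.61128579 0.19744374 0.11431548]]
```

View pics/s5.png

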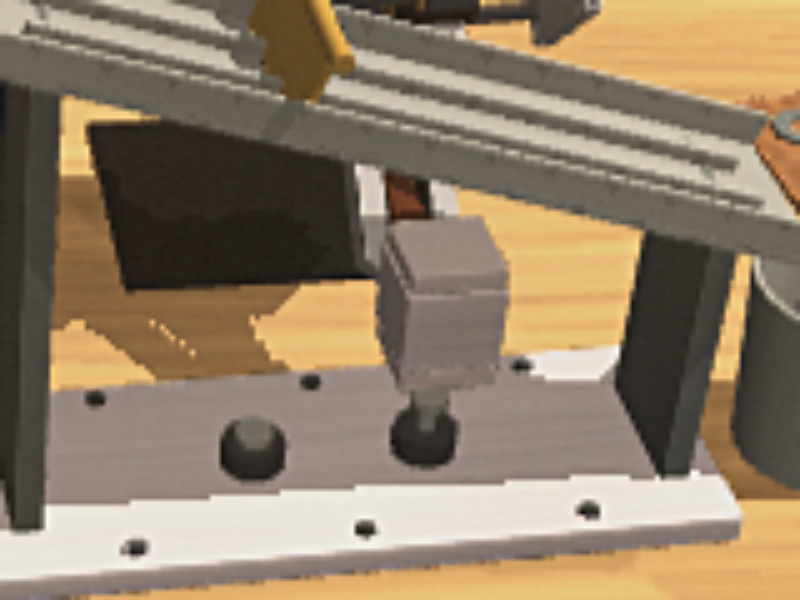

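Pin A measures 31 mm (crop (253,440), cap on its boss). The head is centred over pin B (crop (425,420)), so I press B the same way.

Call:
carry_out([
  [-0.004, 0, 0.004, 0, 0, 0],
  [-0.008, 0, 0.008, 0, 0, 0],
  [-0.0105, 0, 0.0105, 0, 0, 0],
  [-0.0125, 0, 0.0125, 0, 0, 0],
  [-0.0145, 0, 0.0145, 0, 0, 0],
])

```text
time: 19.15
tool_pos: [0.553, 0.1776, 0.0499]
ee_rot: [-3.138, -0.789, 0.059]
wrist_force: [-5.4, -2.0, 4.8]
width: 0.0155
finger_force: 30.0
```

Call:
carry_out([
  [-0.001, 0, 0.001, 0, 0, 0],
  [-0.002, 0, 0.002, 0, 0, 0],
  [-0.003, 0, 0.003, 0, 0, 0],
  [-0.0035, 0, 0.0035, 0, 0, 0],
  [-0.0035, 0, 0.0035, 0, 0, 0],
])

```text
time: 19.65
tool_pos: [0.5532, 0.1777, 0.0455]
ee_rot: [-3.137, -0.79, 0.059]
wrist_force: [-4.3, -2.5, 4.4]
width: 0.0159
finger_force: 30.0
```

Call:
carry_out([
  [-0.0005, 0, 0.0005, 0, 0, 0],
  [-0.001, 0, 0.001, 0, 0, 0],
  [-0.0015, 0, 0.0015, 0, 0, 0],
  [-0.002, 0, 0.002, 0, 0, 0],
  [-0.002, 0, 0.002, 0, 0, 0],
])

```text
time: 20.15
tool_pos: [0.5533, 0.1778, 0.0428]
ee_rot: [-3.137, -0.79, 0.059]
wrist_force: [-5.3, -2.2, 4.9]
width: 0.0158
finger_force: 30.0
```

Call:
carry_out([
  [-0.0005, 0, 0.0005, 0, 0, 0],
  [-0.001, 0, 0.001, 0, 0, 0],
  [-0.0015, 0, 0.0015, 0, 0, 0],
  [-0.002, 0, 0.002, 0, 0, 0],
  [-0.002, 0, 0.002, 0, 0, 0],
])

```text
time: 20.65
tool_pos: [0.5542, 0.1781, 0.0416]
ee_rot: [-3.137, -0.793, 0.059]
wrist_force: [-8.7, -3.2, 8.7]
width: 0.0157
finger_force: 30.0
```

Call:
carry_out([
  [-0.0005, 0, 0.0005, 0, 0, 0],
  [-0.001, 0, 0.001, 0, 0, 0],
  [-0.002, 0, 0.002, 0, 0, 0],
  [-0.003, 0, 0.003, 0, 0, 0],
  [-0.003, 0, 0.003, 0, 0, 0],
])

```text
time: 21.15
tool_pos: [0.5548, 0.1785, 0.0387]
ee_rot: [-3.136, -0.795, 0.059]
wrist_force: [-13.5, -3.2, 14.4]
width: 0.0158
finger_force: 30.0
```

Run:
```python
from h import *
s=snapshot("scene");o=get_obs();print(o['tool_pos'],o['wrist_force'])
face(s,.593,.179,.087)
```

```text
[0.55482431 0.1785382  0.03874215] [-12.7366245   -3.49322878  14.26910428]
n 239 slope x,y deg [-5.94  0.73] z 0.0848
```

Call:
carry_out([
  [0.004, 0, -0.004, 0, 0, 0],
  [0.009, 0, -0.009, 0, 0, 0],
  [0.015, 0, -0.015, 0, 0, 0],
  [0.021, 0, -0.021, 0, 0, 0],
  [0.024, 0, -0.024, 0, 0, 0],
])

```text
time: 21.7
tool_pos: [0.5524, 0.1774, 0.0687]
ee_rot: [-3.137, -0.787, 0.059]
wrist_force: [0.4, 0.7, -2.4]
width: 0.016
finger_force: 30.0
```

Call:
carry_out([
  [0, 0, 0, 0, 0, 0],
  [-0.012, 0, -0.012, 0, 0, 0],
  [-0.03, 0, -0.03, 0, 0, 0],
  [-0.052, 0, -0.052, 0, 0, 0],
  [-0.067, 0, -0.067, 0, 0, 0],
])

```text
time: 22.2
tool_pos: [0.4553, 0.1707, 0.0658]
ee_rot: [-3.139, -0.783, 0.059]
wrist_force: [-0.2, 0.9, -2.7]
width: 0.0159
finger_force: 30.0
```

Run:
```python
from h import *
s=snapshot("scene");o=get_obs();print(o['tool_pos'],o['width'],o['joint_positions'])
pin(s,.596,.1086);pin(s,.592,.1785)
t=o['tool_pos'];x,y=t[0]+.0395,t[1]+.0021
for T in (snapshot("top"),s):
    face(T,x,y,t[2]+.045);X=cloud(T)
    m=(abs(X[...,0]-x)<.05)&(abs(X[...,1]-y)<.02)&(X[...,2]>.05)&(X[...,2]<.14);p=X[m];print(np.percentile(p,[2,50,98],axis=0).round(4))
head(.5,-.12,.07)
```

```text
[0.4531353  0.17053454 0.06459479] 0.01547139207507002 [ 0.42243807 -0.45224817  2.32094502 -0.47205646  0.57594545  2.23842932]
pin z 95 [0.0255315  0.03055243 0.03152262]
pin z 95 [0.02528991 0.0312502  0.03210835]
n 322 slope x,y deg [-0.2   6.76] z 0.1113
[[0.4429 0.155  0.0719]
 [0.4799 0.1713 0.1091]
 [0.5069 0.1919 0.1156]]
n 0 slope x,y deg [0. 0.] z 0.0
[[0.4864 0.1528 0.0592]
 [0.5119 0.1684 0.0765]
 [0.5162 0.1915 0.0951]]
shift [ 0.0042  0.2929 -0.0222] turn [-0.0012  0.0017 -0.0016] z [ 0.71  0.04 -0.71]
```

Both caps now measure 31 mm, fully home. I carry the mallet back to the pad.

Call:
carry_out([
  [0.002, 0.02, -0.01, 0, 0, 0],
  [0.004, 0.06, -0.022, 0, 0, 0],
  [0.004, 0.1, -0.022, 0, 0, 0],
  [0.004, 0.14, -0.022, 0, 0, 0],
  [0.004, 0.18, -0.022, 0, 0, 0],
])

```text
time: 22.8
tool_pos: [0.4523, 0.0356, 0.0815]
ee_rot: [-3.139, -0.773, 0.057]
wrist_force: [-0.3, -0.8, -4.1]
width: 0.0157
finger_force: 30.0
```

Call:
carry_out([
  [0, 0.04, 0, 0, 0, 0],
  [0, 0.075, 0, 0, 0, 0],
  [0, 0.1, 0, 0, 0, 0],
  [0, 0.113, 0, 0, 0, 0],
  [0, 0.113, 0, 0, 0, 0],
])

```text
time: 23.3
tool_pos: [0.4586, -0.08, 0.0806]
ee_rot: [-3.14, -0.77, 0.051]
wrist_force: [0.1, -0.5, -3.2]
width: 0.0162
finger_force: 30.0
```

Run:
```python
from h import *
o=get_obs();print(o['tool_pos'],o['ee_rot'])
t=o['tool_pos'];x,y=t[0]+.0395,t[1]+.0021
for n in("top","scene"):
    X=cloud(snapshot(n))
    m=(abs(X[...,0]-x)<.05)&(abs(X[...,1]-y)<.035)&(X[...,2]>t[2]+.034)&(X[...,2]<t[2]+.052);p=X[m]
    md=np.median(p,0);
    for k in range(4):
        A=np.c_[p[:,0]-x,p[:,1]-y,np.ones(len(p))];c=np.linalg.lstsq(A,p[:,2],rcond=None)[0];r=abs(A@c-p[:,2]);p=p[r<max(.0012,np.percentile(r,85))]
    print(n,len(p),np.degrees(c[:2]),c[2],c[2]-t[2],p.min(0),p.max(0))
head(.522,-.125,.03)
```

```text
[ 0.4586131  -0.08003039  0.08061476] [-3.14017869 -0.77012089  0.05070396]
top 229 [3.66345626 0.63154733] 0.12727807545010456 0.04666331609855408 [ 0.47461394 -0.09432735  0.12475848] [ 0.51203022 -0.05676919  0.129864  ]
scene 152 [-1.13662216  1.31082647] 0.1255961583738284 0.04498139902227792 [ 0.47547306 -0.0946562   0.12336259] [ 0.51647799 -0.05708561  0.12769398]
shift [-0.0097  0.0517  0.0408] turn [ 0.0024  0.016  -0.0065] z [ 0.71  0.04 -0.71]
```

```bash
python3 -c "
from h import *
go([.469,-.1285,.056],3.6,40.7)"
```

```text
shift [-0.012   0.0522  0.0415] turn [ 0.0021 -0.0591 -0.0065] z [ 0.65  0.04 -0.76]
```

Call:
carry_out([
  [-0.002, 0.012, 0.008, 0, -0.012, 0],
  [-0.005, 0.025, 0.016, 0, -0.024, -0.002],
  [-0.008, 0.038, 0.026, 0.001, -0.036, -0.004],
  [-0.01, 0.048, 0.034, 0.002, -0.05, -0.006],
  [-0.012, 0.052, 0.041, 0.002, -0.059, -0.006],
])

```text
time: 23.9
tool_pos: [0.4819, -0.1263, 0.042]
ee_rot: [3.141, -0.711, 0.066]
wrist_force: [-1.1, -0.5, -3.1]
width: 0.016
finger_force: 30.0
```

Call:
carry_out([
  [0, 0, 0, 0, 0, 0],
  [0, 0, 0, 0, 0, 0],
  [0, 0, 0, 0, 0, 0],
  [0, 0, 0, 0, 0, 0],
  [0, 0, 0, 0, 0, 0],
])

```text
time: 24.4
tool_pos: [0.4812, -0.1264, 0.0426]
ee_rot: [-3.141, -0.712, 0.064]
wrist_force: [-1.2, -0.2, -2.9]
width: 0.0157
finger_force: 30.0
```

Run:
```python
from h import *
o=get_obs();print(o['tool_pos'],o['ee_rot'])
t=o['tool_pos'];x,y=t[0]+.0395,t[1]+.0021
X=cloud(snapshot("top"))
m=(abs(X[...,0]-x)<.05)&(abs(X[...,1]-y)<.035)&(X[...,2]>t[2]+.034)&(X[...,2]<t[2]+.052);p=X[m]
for k in range(4):
        A=np.c_[p[:,0]-x,p[:,1]-y,np.ones(len(p))];c=np.linalg.lstsq(A,p[:,2],rcond=None)[0];r=abs(A@c-p[:,2]);p=p[r<max(.0012,np.percentile(r,85))]
print(len(p),np.degrees(c[:2]),c[2],"face",c[2]-.056,p.min(0),p.max(0))
go([.469,-.1285,.036],3.6,40.7)
```

```text
[ 0.48119135 -0.12638392  0.04261308] [-3.14136589 -0.71226909  0.06403048]
203 [ 0.43964129 -1.5247014 ] 0.08698554287914487 face 0.030985542879144866 [ 0.50032682 -0.13857211  0.08486969] [ 0.53772969 -0.10141801  0.08880143]
shift [-0.0137  0.0012  0.016 ] turn [-0.0009 -0.0019  0.0008] z [ 0.65  0.04 -0.76]
```

Call:
carry_out([
  [-0.004, 0, 0.004, 0, 0, 0],
  [-0.007, 0, 0.008, 0, 0, 0],
  [-0.01, 0, 0.012, 0, 0, 0],
  [-0.0125, 0, 0.0146, 0, 0, 0],
  [-0.0137, 0, 0.016, 0, 0, 0],
])

```text
time: 24.95
tool_pos: [0.4809, -0.1263, 0.0202]
ee_rot: [-3.139, -0.711, 0.062]
wrist_force: [-0.8, 0.3, -2.5]
width: 0.0155
finger_force: 30.0
```

Call:
carry_out([
  [-0.0006, 0, 0.0007, 0, 0, 0],
  [-0.0013, 0, 0.0015, 0, 0, 0],
  [-0.002, 0, 0.0023, 0, 0, 0],
  [-0.002, 0, 0.0023, 0, 0, 0],
  [-0.002, 0, 0.0023, 0, 0, 0],
])

```text
time: 25.45
tool_pos: [0.4813, -0.1266, 0.0183]
ee_rot: [-3.141, -0.712, 0.063]
wrist_force: [0.2, -0.4, -3.4]
width: 0.016
finger_force: 30.0
```

Call:
carry_out([
  [-0.0004, 0, 0.0005, 0, 0, 0],
  [-0.0008, 0, 0.001, 0, 0, 0],
  [-0.0008, 0, 0.001, 0, 0, 0],
  [-0.0008, 0, 0.001, 0, 0, 0],
  [-0.0008, 0, 0.001, 0, 0, 0],
])

```text
time: 25.95
tool_pos: [0.4813, -0.1266, 0.0169]
ee_rot: [-3.141, -0.712, 0.063]
wrist_force: [-0.6, -0.4, -3.3]
width: 0.0156
finger_force: 30.0
```

Call:
carry_out([
  [-0.0004, 0, 0.0005, 0, 0, 0],
  [-0.0008, 0, 0.001, 0, 0, 0],
  [-0.0008, 0, 0.001, 0, 0, 0],
  [-0.0008, 0, 0.001, 0, 0, 0],
  [-0.0008, 0, 0.001, 0, 0, 0],
])

```text
time: 26.45
tool_pos: [0.4813, -0.1265, 0.0156]
ee_rot: [-3.141, -0.712, 0.063]
wrist_force: [0.8, -0.7, -3.0]
width: 0.0159
finger_force: 30.0
```

Call:
carry_out([
  [-0.0004, 0, 0.0005, 0, 0, 0],
  [-0.0008, 0, 0.001, 0, 0, 0],
  [-0.0008, 0, 0.001, 0, 0, 0],
  [-0.0008, 0, 0.001, 0, 0, 0],
  [-0.0008, 0, 0.001, 0, 0, 0],
])

```text
time: 26.95
tool_pos: [0.4817, -0.1267, 0.0148]
ee_rot: [-3.141, -0.713, 0.063]
wrist_force: [-1.3, 0.7, 0.7]
width: 0.0159
finger_force: 30.0
```

Run:
```python
from h import *
o=get_obs();print(o['wrist_force'])
t=o['tool_pos'];x,y=t[0]+.0395,t[1]+.0021
for n in("top","scene"):
    X=cloud(snapshot(n))
    m=(abs(X[...,0]-x)<.05)&(abs(X[...,1]-y)<.035)&(X[...,2]>t[2]+.034)&(X[...,2]<t[2]+.052);p=X[m]
    for k in range(4):
        A=np.c_[p[:,0]-x,p[:,1]-y,np.ones(len(p))];c=np.linalg.lstsq(A,p[:,2],rcond=None)[0];r=abs(A@c-p[:,2]);p=p[r<max(.0012,np.percentile(r,85))]
    print(n,len(p),np.degrees(c[:2]),"face",c[2]-.056,p.min(0),p.max(0))
```

```text
[-1.29963022  0.67535157  0.71392645]
top 198 [0.7485056  0.22031645] face 0.00317464968126014 [ 0.50053694 -0.13976439  0.05759683] [ 0.53893923 -0.10172554  0.06074089]
scene 145 [-0.9186618  -0.28296566] face 0.0022701635668902695 [ 0.50175583 -0.14390785  0.05670516] [ 0.54177086 -0.10536417  0.05991134]
```

The head is in contact, level, with its face at about 3 mm, i.e. on the pad. I release and back away along the fingers.

Call:
carry_out([
  [0, 0, 0, 0, 0, 0],
  [0, 0, 0, 0, 0, 0],
  [0, 0, 0, 0, 0, 0],
  [0, 0, 0, 0, 0, 0],
  [0, 0, 0, 0, 0, 0],
], jaw=0.6)

```text
time: 27.55
tool_pos: [0.4814, -0.1266, 0.0143]
ee_rot: [-3.141, -0.712, 0.063]
wrist_force: [0.6, -0.3, -0.4]
width: 0.0526
finger_force: 0.0
```

Call:
carry_out([
  [0, 0, -0.005, 0, 0, 0],
  [0, 0, -0.02, 0, 0, 0],
  [0, 0, -0.045, 0, 0, 0],
  [0, 0, -0.075, 0, 0, 0],
  [0, 0, -0.1, 0, 0, 0],
])

```text
time: 28.05
tool_pos: [0.4153, -0.1306, 0.0911]
ee_rot: [3.141, -0.712, 0.064]
wrist_force: [0.3, -1.0, 0.2]
width: 0.0561
finger_force: 0.0
```

Call:
carry_out([
  [0.02, 0, -0.02, 0, 0, 0],
  [0.04, 0, -0.04, 0, 0, 0],
  [0.06, 0, -0.06, 0, 0, 0],
  [0.06, 0, -0.06, 0, 0, 0],
  [0.06, 0, -0.06, 0, 0, 0],
])

```text
time: 28.55
tool_pos: [0.4222, -0.1305, 0.1748]
ee_rot: [3.141, -0.712, 0.064]
wrist_force: [-0.6, -1.1, -0.0]
width: 0.0567
finger_force: 0.0
```

Run:
```python
from h import *
s=snapshot("scene");print(get_obs()['tool_pos'])
pin(s,.596,.1086);pin(s,.592,.1785)
face(s,.521,-.125,.06)
cv2.imwrite('pics/s6.png',cv2.resize(s['img'][130:370,180:500],(800,600))[:,:,::-1])
```

```text
[ 0.42183322 -0.13004182  0.1733323 ]
pin z 91 [0.02597655 0.03118032 0.03174938]
pin z 98 [0.02525946 0.03098518 0.03239355]
n 201 slope x,y deg [-6.4  -1.12] z 0.058
```

View pics/s6.png

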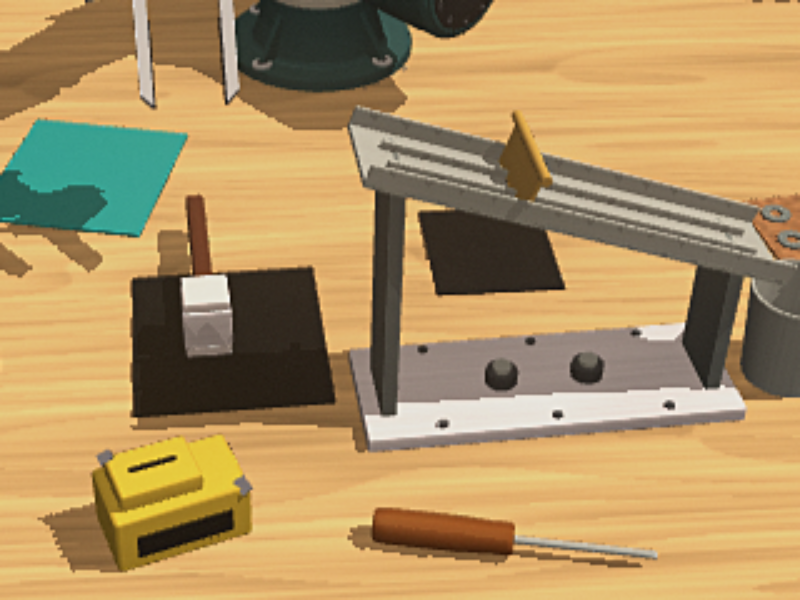

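The mallet stands on the pad (crop (207,315)). Both caps sit on their bosses ((501,372) and (587,365)), the shell and screwdriver are undisturbed, and the gripper is clear. I'm handing in.

```bash
python3 -c "
from bench import *
print(close_job())"
```

```text
the job is handed in; nothing more can be done
None
```

The job is handed in at about 29 s: both pins measure 31 mm (fully home), the mallet stands released on its face on the larger black pad, and I never moved the shell or the screwdriver.

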